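# Check the plate warmer and hold its lid open

## Task

Check the plate warmer's surface temperature before serving: take the contact probe from its rest, touch its tip onto the stud on the warmer's left ledge and then onto the one on the right ledge (left and right as seen from the robot), resting on each for about half a second, and put the probe back in its rest. Then lift the lid by its handle bar until it stands 45 degrees open and hold it there for the diners: the lid falls shut if released, so the program finishes while still holding the bar. Leave the other crockery and utensils on the counter where they are.

Things in the scene. Friction and masses are not known exactly. Their poses are not given: they have to be found in the camera images.
- warmer: Stainless plate warmer fixed to the counter: box 255 mm deep (its x), 320 mm wide (its y, to the left), 110 mm high; a well in the middle under a hinged lid, and a flat ledge 55 mm wide along the left (+y) and right (-y) side, 110 mm above the counter. Origin: centre of the underside. Its x points away from the robot to within 0.25 rad.
- lid (a joint): Angle of the warmer's lid in rad: 0 shut, growing as its far edge rises (45 degrees = 0.785), stop at 1.75. The lid (245 x 206 mm, 13 mm thick, 0.5 kg give or take a third) is hinged along its edge nearest the robot, so it opens towards the robot; no spring or catch, it falls shut when let go.
- lid_hinge (a point): Point on the lid's hinge line, midway along it, 120 mm from the warmer's centre towards the robot and 110 mm above the counter. Its y axis is the hinge line (parallel to the warmer's y); its x axis lies along the lid from the hinge to the far edge and turns up with the lid.
- lid_bar (a point): Lid handle: round black bar, 12 mm thick, 130 mm long, parallel to the hinge, on two 10 mm posts 58 mm either side of its middle. This point: middle of the bar, on its axis, 205 mm from the hinge along the lid and 52 mm above the hinge (162 mm above the counter when shut), 39 mm above the lid's raised top. Axes as lid_hinge (y along the bar); turns with the lid. It can pivot between gripper pads.
- stud_left (a point): Left test stud: rigid dark steel disc, 28 mm across and 8 mm high, on the left ledge (warmer +y), 134 mm left of the warmer's centre. This point: centre of its flat top, 118 mm above the counter.
- stud_right (a point): Right test stud, the same, on the right ledge (warmer -y), 134 mm right of the centre. This point: centre of its flat top.
- probe: Contact probe, upright in its rest: round black handle 28 mm in diameter and 75 mm tall, with a steel rod 8 mm in diameter and 60 mm long below it; about 90 g. Origin: on the axis at the handle's underside (the shoulder), which sits on the rest's top; its z axis points up along the handle.
- probe_tip (a point): The probe's tip: the flat lower end of the rod, 60 mm below the handle's underside.
- rest: The probe's rest: dark steel block 80 x 80 x 75 mm fixed to the counter to the left or right of the warmer, with one upright through hole, 21 mm wide with a 4 mm chamfer, in the middle of its top. Origin: centre of the underside.
- rest_hole0 (a point): Centre of the hole's mouth, on the rest's top, 75 mm above the counter.
- caddy: Cutlery caddy, a steel box 80 x 80 x 110 mm with cutlery standing up to about 180 mm, fixed to the counter on the side of the warmer opposite to the rest. Origin: centre of the underside.
- mug: Bystander to leave alone: white mug, 76 mm wide, 85 mm high. Origin: middle of its underside.
- bowl: Bystander to leave alone: white bowl, 116 mm wide, 55 mm high. Origin: middle of its underside.
- jar: Bystander to leave alone: closed glass jar, 66 mm wide, 100 mm high. Origin: middle of its underside.
- spoon: Bystander to leave alone: serving spoon with a wooden handle, lying flat, 200 mm long. Origin: middle of its length, on the underside.
- wire_stand: Bystander to leave alone: round wire pot stand, about 125 mm wide, 75 mm high. Origin: middle of its underside.
Mind the look-alikes: they are no part of the job. There is more than one size of the probe; the job needs the smallest.

How it is judged:
By the outcome, as a careful person would: the job done as asked, in the order asked, and still so for the second after the job is handed in, while the arm keeps its last pose, push and grip.
It also fails if it takes over 69 s, if anything falls off the work surface, if the arm or the gripper's body presses on something with over 40 N, if the wrist force passes 120 N, or if a joint passes its speed limit or range.

## Robot

A 6-joint arm with a two-finger parallel gripper is mounted at the origin on the work surface. World frame = base frame: x ahead of the robot, y to its left, z up, the work surface at z = 0. Lengths are in mm, angles in rad, forces in N, time in s.
With the tool pointing down it reaches from about 425 to 1125 mm from the base axis. Payload 14.9 kg.
Tool frame: the origin (TCP) lies at the centre of the arm's flange, where the gripper is bolted on; the fingertips stand 191 mm ahead of it and the grasp point (between the pads) lies 172 mm ahead of it; z points along the fingers, y is the direction in which the jaws open and shut (so a half turn about z gives the same grasp; the last joint's range is limited). The gripper opens to 91 mm and grips with 3 to 60 N. Pads are 32 mm wide; open, the fingers measure 118 mm over their backs; the gripper's body (76 mm by 178 mm) begins 60 mm behind the grasp point.
Start: joints at [-1.307, 0.379, 1.734, -0, 1.028, -0.033], TCP at [204.719, -669.41, 404.732] pointing down, gripper open.
Joint ranges: [-2.77, 2.77], [-0.74, 2.19], [0, 2.66], [-1.06, 4.2], [0.31, 2.87], [-3.08, 3.08]. Speed limits (rad/s): [1.89, 1.89, 2.39, 3.14, 3.14, 3.14].

## Interface

Orientations are given as a unit quaternion [w, x, y, z].
In Python, from rig import telemetry, cams, ticket gives the robot as it stands.
- The arm moves only by the tool drive_tool, never from a script. Its argument "steps" is a list that holds one entry, the list of rows, each a list of 6 numbers: the shift along the tool's x, y, z in m, then the turn, a rotation vector about the tool's x, y, z in degrees. A call has 1 to 8 rows; each row is the pose to reach, as a shift and turn from the pose commanded when the call began, along the tool's axes at that moment; what a row does not reach only later rows make up. A row lasts 1/12 s, in which the tool goes at most 41.7 mm and 7.16 degrees, less where a joint would pass 70% of its speed; a pose out of reach is approached as far as the arm can. A call with a gripper value outside its range is refused whole. "grip" is the finger opening in m, from 0 to 0.0912, set as the call begins (left out, the last holds). The fingers move at their own pace and stop on an object; "force" is the grip in N (left out, the last holds). Time passes only in rows, so rows that repeat a pose let the fingers close. It gives the time, the measured TCP pose, the force and the opening at its end, in the units of the state.
- telemetry.get_obs(): the state, without advancing time (a new reading comes with each control period).
- cams.camera(name): name is "scene" or "top" or "wrist"; returns (picture, depth): 420x560x3 uint8, red, green, blue; 420x560 float32, mm along the optical axis (not along the pixel's ray), 0 where there is no reading.
- cams.calibration(name): a dict with "fx", "fy", "cx", "cy" (pixels), "D" ([k1, k2, p1, p2, k3] as OpenCV has them; the pictures are not rectified), "camera_from_world" (4x4, takes a point from world to camera coordinates). Camera axes: x right, y up, looking along -z (the intrinsics and any distortion apply to the point x, -y, -z); pixel columns grow to the right and rows downward; lengths in mm; the calibration is good to about 2 mm. A picture is of the moment at which its call begins: read the wrist's pose just before it. calibration takes no time and is no camera call; for the wrist camera it gives the pose at the moment of the call.
- ticket.sign_off(): hands the job in, once; it reports no verdict.
Trained networks look in the newest picture that a camera, given by its name, has taken for a name from the list of things; names that differ only in an ending like _2 or _b are one class to them, and where a whole thing is asked for, a point or a joint stands for the part that bears it (a point fixed in the world has none). Each returns a list of dicts, best first, with "score" (0 to 1); they miss things now and then, are a little off and sometimes report something else, mostly with a low value. They report only what shows in the picture. A call takes as long as a camera call. They do not tell look-alikes from the thing itself.
- cams.boxes_of(thing, camera): "point" ([column, row] in pixels, amid what is visible of it).
- cams.outline_of(thing, camera): "region" (420x560 bool, what is visible of it) and "point" ([column, row] in pixels, amid what is visible of it).
The state is a dict: "t": time; "joint_positions": joint angles; "qd": joint speeds; "joint_efforts": joint torques, N m; "tcp_pos": TCP position; "ee_rot": TCP orientation; "contact_force": force on the tool from outside, world axes, zero at the start; "moment": the same for the moment, N m; "gripper_width": opening from 0.0 (shut) to 1.0 (fully open).
Only numpy, scipy, OpenCV 4.12 (cv2) and the standard library are available. Lean on these libraries where they do the work, as an engineer would, in place of code of your own. Each camera call takes 0.05 s, during which the arm holds its last target. There are 200 camera calls.

## Working session

There is one attempt and no reset: what is moved stays moved. The work goes in short steps, Python scripts to look and compute and a tool call to move; the robot and the scene stay as the last step left them, time stands still between calls to the robot, and variables do not carry over. Pictures are saved under pics/ and viewed, about 8 in all and at most 12, crops included, and the job is handed in when it is done.

Besides the shell and the picture viewer there is one more tool, called after "Request:" as name([rows], argument=value, ...), one row to a line, values as JSON. drive_tool: Moves the arm, as the interface text tells. Its arguments: {"type":"object","properties":{"steps":{"type":"array","items":{"type":"array","items":{"type":"array","items":{"type":"number"}}}},"grip":{"type":"number"},"force":{"type":"number"}},"required":["steps"]}

```bash
mkdir -p pics; cat > h.py <<'E'
import numpy as np,cv2
from rig import telemetry,cams,ticket
from scipy.spatial.transform import Rotation as R
def cal(n):
    c=cams.calibration(n);K=np.array([[c['fx'],0,c['cx']],[0,c['fy'],c['cy']],[0,0,1.]])
    return K,np.array(c['D'],float),np.array(c['camera_from_world'])
def pts(n,uv,d,C=None):
    K,D,T=C or cal(n)
    uv=np.array(uv,float).reshape(-1,1,2);xy=cv2.undistortPoints(uv,K,D)[:,0]
    d=np.array(d,float).reshape(-1)
    P=np.c_[xy[:,0]*d,-xy[:,1]*d,-d,np.ones(len(d))]
    return (P@np.linalg.inv(T).T)[:,:3]
def proj(n,P,C=None):
    K,D,T=C or cal(n);P=np.atleast_2d(P);Q=(np.c_[P,np.ones(len(P))]@T.T)[:,:3]*[1,-1,-1]
    return cv2.projectPoints(Q,np.zeros(3),np.zeros(3),K,D)[0][:,0]
def shot(n):
    C=cal(n);im,d=cams.camera(n);return im,d,C
def cloud(n,d,C):
    v,u=np.mgrid[:420,:560];return pts(n,np.c_[u.ravel(),v.ravel()],d.ravel(),C).reshape(420,560,3)
E
cat > a.py <<'E'
from h import *
ims=[]
print(telemetry.get_obs())
for n in('scene','top'):
    im,d,C=shot(n);cv2.imwrite(f'pics/{n}0.png',im[:,:,::-1]);np.savez(f'{n}0.npz',im=im,d=d,K=C[0],D=C[1],T=C[2])
    W=cloud(n,d,C)
    for t in('warmer','lid','lid_bar','stud_left','probe','rest','caddy','mug','bowl','jar','spoon','wire_stand'):
        for r in cams.outline_of(t,n):
            m=r['region']&(d>0)
            if r['score']>.3 and m.any():
                p=W[m];print(n,t,round(r['score'],2),np.round(r['point']),m.sum(),'lo',np.round(np.percentile(p,2,0)),'hi',np.round(np.percentile(p,98,0)))
E
python3 a.py
```

```text
{'t': 0.0, 'joint_positions': array([-1.30727696e+00,  3.79393304e-01,  1.73477128e+00, -2.88095877e-06,
        1.02850614e+00, -3.32815006e-02]), 'qd': array([0.00157963, 0.0007915 , 0.00055886, 0.00041081, 0.00152391,
       0.00021044]), 'joint_efforts': array([-2.43407630e-03, -7.63738060e+01, -4.34369946e+01,  6.50404324e-02,
        4.24289389e-02, -6.10316602e-05]), 'tcp_pos': array([ 204.68183608, -669.21156831,  404.1035224 ]), 'ee_rot': array([-5.35322550e-04,  9.89008595e-01,  1.47857054e-01, -6.31410715e-05]), 'contact_force': array([-0.92534677,  0.15301857, -0.09732697]), 'moment': array([-0.00556479, -0.03032658,  0.01055731]), 'gripper_width': 1.002546671334047}
scene warmer 0.68 [287. 240.] 12072 lo [ 417. -124.    9.] hi [690. 193. 159.]
scene lid 0.88 [283. 228.] 5303 lo [419. -85. 110.] hi [664. 128. 167.]
scene lid_bar 0.6 [286. 225.] 5113 lo [422. -81. 114.] hi [663. 126. 167.]
scene stud_left 0.75 [282. 242.] 12095 lo [ 417. -124.    8.] hi [690. 193. 159.]
scene probe 0.73 [448. 242.] 801 lo [310. 353.  10.] hi [345. 389. 198.]
scene probe 0.62 [423. 315.] 10
[... 1508 characters left out ...]
. 279.  -1.] hi [527. 371. 125.]
top caddy 0.71 [374. 223.] 1249 lo [ 420. -353.    1.] hi [ 506. -267.  181.]
top mug 0.67 [169. 279.] 912 lo [261. 210.   2.] hi [339. 292.  87.]
top mug 0.59 [250. 186.] 11548 lo [ 416. -137.  107.] hi [670. 172. 163.]
top bowl 0.57 [135. 142.] 1356 lo [624. 299.   2.] hi [728. 405.  56.]
top jar 0.6 [378. 147.] 644 lo [ 642. -353.    9.] hi [ 697. -295.  103.]
top spoon 0.79 [338. 275.] 480 lo [ 210. -242.   -0.] hi [ 397. -204.   23.]
top spoon 0.41 [132. 211.] 179 lo [466. 313.  88.] hi [491. 339. 153.]
top spoon 0.37 [166. 279.] 924 lo [261. 210.   2.] hi [341. 292.  87.]
top wire_stand 0.75 [429. 157.] 1129 lo [ 589. -532.    1.] hi [ 699. -418.   75.]
```

```bash
cat > b.py <<'E'
from h import *
A={}
for n in('scene','top'):
    z=np.load(n+'0.npz');C=(z['K'],z['D'],z['T']);W=cloud(n,z['d'],C);V=z['d']>0;A[n]=(z['im'],W,V,C)
    def sel(x0,x1,y0,y1,z0,z1):
        m=V&(W[...,0]>x0)&(W[...,0]<x1)&(W[...,1]>y0)&(W[...,1]<y1)&(W[...,2]>z0)&(W[...,2]<z1);return W[m]
    def rect(p): return [np.round(q,3) for q in cv2.minAreaRect(p[:,:2].astype(np.float32))]
    b=sel(560,690,-60,110,146,175);u,s,vt=np.linalg.svd(b[:,:2]-b[:,:2].mean(0),full_matrices=False)
    print(n,'bar',len(b),np.percentile(b,[2,98],axis=0).round(),b.mean(0).round(1),'mean of ends',rect(b),vt[0].round(3))
    print('ledge+lid',rect(sel(390,720,-160,200,100,175)))
    for s,(y0,y1) in dict(l=(130,200),r=(-170,-80)).items():
        q=sel(450,640,y0,y1,114.5,124);print('stud',s,len(q),q.mean(0).round(1) if len(q) else '', np.median(q,0).round(1),rect(q))
    q=sel(450,510,300,355,143,160);print('probe top',len(q),q.mean(0).round(1),rect(q))
    q=sel(450,510,300,355,90,140);print('probe side',len(q),q.mean(0).round(1),q.min(0).round(),q.max(0).round())
    q=sel(420,540,270,390,65,80);print('rest top',len(q),q.mean(0).round(1),rect(q))
    q=sel(400,530,-370,-250,100,118);print('caddy',len(q),q.mean(0).round(1),rect(q))
im=A['top'][0][90:330,60:480];t=cv2.resize(im,(800,457),interpolation=cv2.INTER_CUBIC)
cv2.imwrite('pics/topc.png',t[:,:,::-1])
s=A['scene'][0];cv2.imwrite('pics/scenec.png',cv2.resize(s[140:400,120:480],(800,578),interpolation=cv2.INTER_CUBIC)[:,:,::-1])
E
python3 b.py
```

```text
scene bar 271 [[616. -26. 148.]
 [642.  97. 170.]] [629.3  38.2 164.6] mean of ends [array([628.695,  34.268]), array([ 12.465, 128.695]), np.float64(9.558)] [-0.169  0.986]
ledge+lid [array([544.389,  19.732]), array([257.667, 322.035]), np.float64(9.583)]
stud l 128 [557.2 145.8 117.7] [529.3 146.7 117.6] [array([574.16 , 144.783]), array([ 27.091, 132.182]), np.float64(82.337)]
stud r 143 [522.1 -96.8 117.5] [524.5 -92.9 117.4] [array([ 514.841, -102.549]), array([129.395,  44.644]), np.float64(0.063)]
probe top 118 [481.8 329.7 149.1] [array([479.531, 328.492]), array([28.561, 26.707]), np.float64(35.488)]
probe side 184 [489.2 332.6 114.8] [475. 317.  90.] [495. 343. 140.]
rest top 828 [487.7 331.9  74.7] [array([479.473, 328.688]), array([83.44 , 81.491]), np.float64(17.127)]
caddy 244 [ 466.8 -303.1  107.7] [array([ 462.217, -310.713]), array([87.349, 80.952]), np.float64(76.685)]
top bar 248 [[614. -30. 160.]
 [641.  92. 171.]] [627.8  31.3 166.4] mean of ends [array([629.036,  31.325]), array([ 12.941, 129.529]), np.float64(9.486)] [ 0.166 -0.986]
ledge+lid [array([544.85 ,  17.328]), array([254.884, 321.068]), np.float64(9.475)]
stud l 110 [536.4 147.5 117.5] [524.5 147.8 117.6] [array([546.292, 151.053]), array([ 37.724, 184.002]), np.float64(89.235)]
stud r 290 [520.4 -97.6 117.3] [521.8 -91.8 117.2] [array([ 532.014, -115.831]), array([160.013,  70.529]), np.float64(0.678)]
probe top 107 [479.4 326.2 149.6] [array([478.755, 326.463]), array([25.313, 27.218]), np.float64(1.927)]
probe side 68 [477.4 316.8 114.9] [466. 313.  90.] [492. 329. 139.]
rest top 734 [478.7 322.1  75. ] [array([479.677, 327.442]), array([80.713, 82.157]), np.float64(17.98)]
caddy 233 [ 462.2 -310.2  108.8] [array([ 463.007, -311.402]), array([81.499, 80.347]), np.float64(77.204)]
```

View pics/topc.png

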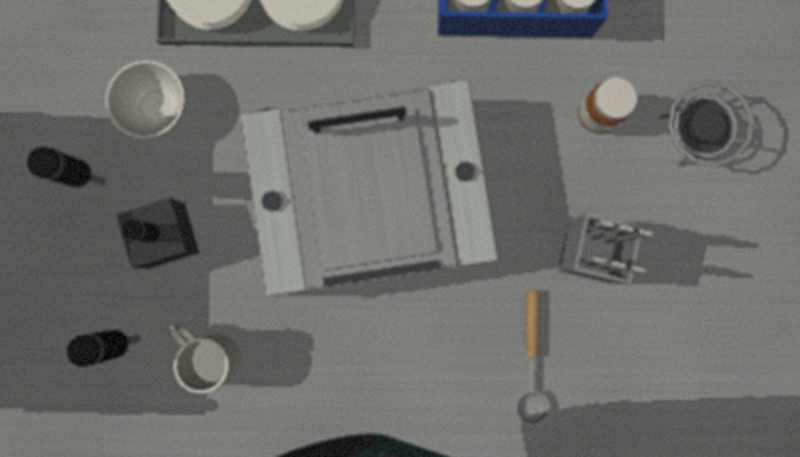

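View pics/scenec.png

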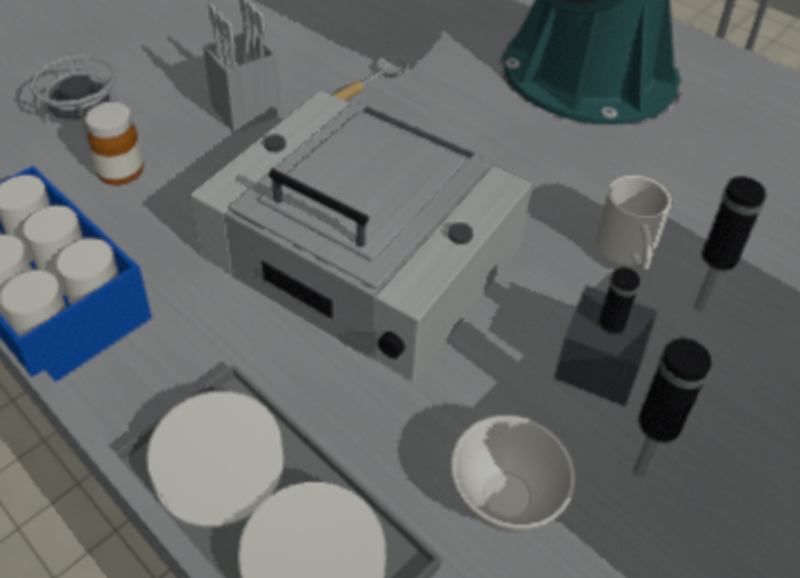

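The probe candidates in the top view are at (109,272), (92,178) and (132,208). The first two have handles reaching 198 mm. The third sits in the rest, is about 27 mm wide and tops out at 150 mm, so it is the smallest and the one wanted. Next I refine the studs and confirm the probe in an enlarged crop.

```bash
cat > c.py <<'E'
from h import *
c=np.array([544.6,18.5]);a=np.deg2rad(9.53);ux=np.array([np.cos(a),np.sin(a)]);uy=np.array([-ux[1],ux[0]])
for n in('scene','top'):
    z=np.load(n+'0.npz');C=(z['K'],z['D'],z['T']);W=cloud(n,z['d'],C);g=cv2.cvtColor(z['im'],cv2.COLOR_RGB2GRAY)
    L=(W[...,:2]-c)@np.c_[ux,uy]
    for s in(1,-1):
        m=(abs(L[...,0])<60)&(abs(L[...,1]-s*134)<24)&(W[...,2]>104)&(W[...,2]<125)&(g<80)&(z['d']>0)
        v,u=np.nonzero(m)
        print(n,s,m.sum(),'px',u.mean().round(1),v.mean().round(1),'loc',L[m].mean(0).round(1),'W',W[m].mean(0).round(1),W[m][:,2].max().round(1))
    if n=='scene': s0=z['im'][235:350,370:480]
    else: t0=z['im'][160:290,80:190]
o=np.hstack([cv2.resize(s0,(400,420),interpolation=3),cv2.resize(t0,(400,420),interpolation=3)])
cv2.imwrite('pics/probes.png',o[:,:,::-1])
E
python3 c.py
```

```text
scene 1 75 px 326.5 244.7 loc [  3.1 136. ] W [525.2 153.1 118. ] 121.6
scene -1 55 px 243.0 204.0 loc [   2.5 -130.8] W [ 568.8 -110.   117.7] 121.5
top 1 72 px 202.5 195.1 loc [ -1.3 132.2] W [521.4 148.7 117.8] 122.0
top -1 66 px 303.9 179.7 loc [  -2.2 -134.3] W [ 564.7 -114.3  118.2] 122.2
```

View pics/probes.png

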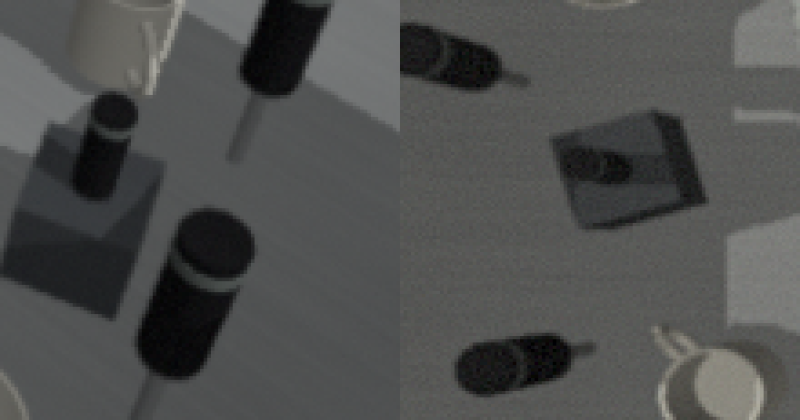

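Request:
drive_tool([
  [[0.01, 0, -0.02, 0, 0, -6], [0.04, 0, -0.05, 0, 0, -12], [0.08, 0, -0.05, 0, 0, -18], [0.12, 0, -0.05, 0, 0, -24], [0.16, 0, -0.05, 0, 0, -30], [0.2, 0, -0.05, 0, 0, -36], [0.24, 0, -0.05, 0, 0, -42], [0.28, 0, -0.05, 0, 0, -48]],
], grip=0.0912)

```text
t: 1.97
tcp_pos: [474.3, -586.6, 454.8]
ee_rot: [0.0, 0.842, 0.54, -0.0]
contact_force: [0.3, -0.0, -0.6]
gripper_width: 0.998
```

The crop confirms that the small probe stands in the rest block, at (105,145) in the left half, and that the two larger ones stand on the counter. I'm moving towards it.

Request:
drive_tool([
  [[0.036, -0.017, 0, 0, 0, -5], [0.073, -0.033, 0, 0, 0, -10], [0.109, -0.05, 0, 0, 0, -15], [0.145, -0.067, 0, 0, 0, -20], [0.181, -0.084, 0, 0, 0, -25], [0.218, -0.1, 0, 0, 0, -25], [0.254, -0.117, 0, 0, 0, -25], [0.29, -0.134, 0, 0, 0, -25]],
])

```text
t: 2.63
tcp_pos: [473.1, -266.2, 454.8]
ee_rot: [0.0, 0.707, 0.707, 0.0]
contact_force: [0.6, 0.5, 0.4]
gripper_width: 1.0
```

Request:
drive_tool([
  [[0.04, 0, 0, 0, 0, 0], [0.08, 0, 0, 0, 0, 0], [0.12, 0, 0, 0, 0, 0], [0.16, 0, 0, 0, 0, 0], [0.2, 0, 0, 0, 0, 0], [0.24, 0, 0, 0, 0, 0], [0.28, 0, 0, 0, 0, 0], [0.32, 0, 0, 0, 0, 0]],
])

```text
t: 3.3
tcp_pos: [473.0, 53.8, 455.1]
ee_rot: [0.0, 0.707, 0.707, 0.0]
contact_force: [1.2, -0.3, -0.6]
gripper_width: 0.997
```

Request:
drive_tool([
  [[0.04, 0, 0, 0, 0, 0], [0.08, 0, 0, 0, 0, 0], [0.12, 0, 0, 0, 0, 0], [0.16, 0, 0, 0, 0, 0], [0.2, 0, 0, 0, 0, 0], [0.23, 0, 0, 0, 0, 0], [0.25, 0, 0, 0, 0, 0], [0.25, 0, 0, 0, 0, 0]],
])

```text
t: 3.97
tcp_pos: [473.3, 305.0, 454.8]
ee_rot: [-0.0, 0.706, 0.708, 0.0]
contact_force: [0.7, 0.0, -0.4]
gripper_width: 0.997
```

```bash
cat > d.py <<'E'
from h import *
o=telemetry.get_obs();q=o['ee_rot'];r=R.from_quat(q[[1,2,3,0]])
print(o['t'],o['tcp_pos'].round(1),'rpy-ish',r.as_matrix().round(4).tolist(),o['contact_force'].round(1),o['joint_positions'].round(2),o['gripper_width'])
E
python3 d.py
python3 - <<'E'
from h import *
im,d,C=shot('wrist');W=cloud('wrist',d,C);cv2.imwrite('pics/w1.png',im[:,:,::-1])
m=(d>0)&(abs(W[...,0]-479)<30)&(abs(W[...,1]-328)<30)&(W[...,2]>143)&(W[...,2]<157)
p=W[m];print(len(p))
if len(p): print(p.mean(0).round(1),cv2.minAreaRect(p[:,:2].astype('float32')))
E
```

```text
3.9667 [473.3 305.  454.8] rpy-ish [[-0.0027, 1.0, 0.0004], [1.0, 0.0027, 0.0007], [0.0007, 0.0004, -1.0]] [ 0.7  0.  -0.4] [0.53 0.1  1.98 0.   1.06 0.53] 0.9973879610811555
688
[479.1 329.7 149.3] ((478.91259765625, 329.44586181640625), (27.421295166015625, 26.755186080932617), 51.60337829589844)
```

Request:
drive_tool([
  [[0.0235, 0.006, 0.01, 0, 0, 0], [0.0235, 0.006, 0.03, 0, 0, 0], [0.0235, 0.006, 0.06, 0, 0, 0], [0.0235, 0.006, 0.09, 0, 0, 0], [0.0235, 0.006, 0.12, 0, 0, 0], [0.0235, 0.006, 0.145, 0, 0, 0], [0.0235, 0.006, 0.16, 0, 0, 0], [0.0235, 0.006, 0.165, 0, 0, 0]],
])

```text
t: 4.68
tcp_pos: [479.0, 324.0, 287.3]
ee_rot: [-0.0, 0.707, 0.707, -0.002]
contact_force: [-0.4, 0.1, -0.4]
gripper_width: 1.002
```

Request:
drive_tool([
  [[0, 0, 0, 0, 0, 0], [0, 0, 0, 0, 0, 0], [0, 0, 0, 0, 0, 0], [0, 0, 0, 0, 0, 0], [0, 0, 0, 0, 0, 0], [0, 0, 0, 0, 0, 0], [0, 0, 0, 0, 0, 0], [0, 0, 0, 0, 0, 0]],
], grip=0.0, force=35)

```text
t: 5.35
tcp_pos: [479.5, 325.5, 289.9]
ee_rot: [0.0, 0.707, 0.707, 0.0]
contact_force: [0.2, -0.4, 0.1]
gripper_width: 0.448
```

```bash
python3 d.py
```

```text
5.35 [479.5 325.5 289.9] rpy-ish [[-0.0002, 1.0, 0.0002], [1.0, 0.0002, 0.0002], [0.0002, 0.0002, -1.0]] [ 0.2 -0.4  0.1] [0.56 0.36 2.02 0.   0.76 0.56] 0.4479434217152046
```

Request:
drive_tool([
  [[0.003, 0, 0, 0, 0, 0], [0.003, 0, 0, 0, 0, 0], [0.003, 0, 0, 0, 0, 0], [0.003, 0, 0, 0, 0, 0], [0.003, 0, 0, 0, 0, 0], [0.003, 0, 0, 0, 0, 0], [0.003, 0, 0, 0, 0, 0], [0.003, 0, 0, 0, 0, 0]],
])

```text
t: 6.02
tcp_pos: [479.6, 328.4, 289.8]
ee_rot: [0.0, 0.707, 0.707, 0.0]
contact_force: [0.5, 1.3, 0.9]
gripper_width: 0.297
```

```bash
python3 d.py
```

```text
6.0167 [479.6 328.4 289.8] rpy-ish [[-0.0, 1.0, 0.0002], [1.0, 0.0, 0.0001], [0.0001, 0.0002, -1.0]] [0.5 1.3 0.9] [0.56 0.36 2.02 0.   0.76 0.56] 0.2965643527108165
```

Request:
drive_tool([
  [[0, 0, -0.006, 0, 0, 0], [0, 0, -0.02, 0, 0, 0], [0, 0, -0.045, 0, 0, 0], [0, 0, -0.07, 0, 0, 0], [0, 0, -0.095, 0, 0, 0], [0, 0, -0.12, 0, 0, 0], [0, 0, -0.135, 0, 0, 0], [0, 0, -0.135, 0, 0, 0]],
])

```text
t: 6.68
tcp_pos: [480.0, 328.7, 428.4]
ee_rot: [0.001, 0.707, 0.707, 0.002]
contact_force: [0.4, 0.4, 0.1]
gripper_width: 0.299
```

Request:
drive_tool([
  [[-0.015, 0.004, 0, 0, 0, 0], [-0.045, 0.011, 0, 0, 0, 0], [-0.08, 0.02, 0, 0, 0, 0], [-0.115, 0.028, 0, 0, 0, 0], [-0.145, 0.036, 0, 0, 0, 0], [-0.167, 0.041, 0, 0, 0, 0], [-0.1775, 0.0437, 0, 0, 0, 0], [-0.1775, 0.0437, 0, 0, 0, 0]],
])

```text
t: 7.35
tcp_pos: [523.3, 149.4, 424.0]
ee_rot: [-0.0, 0.708, 0.706, -0.001]
contact_force: [-0.3, 0.1, -0.6]
gripper_width: 0.303
```

```bash
python3 d.py; cat > e.py <<'E'
from h import *
import sys
C=cal('scene');im,d=cams.camera('scene');i2,d2=cams.camera('top');C2=cal('top')
o=telemetry.get_obs()['tcp_pos'];print(o)
x,y=o[:2]
W=cloud('scene',d,C)
tip=np.array([x,y,o[2]-275]);print('tip expected px',proj('scene',tip),proj('top',tip,C2))
for nm,Wn,dn in(('s',W,d),('t',cloud('top',d2,C2),d2)):
    for lo,hi in((o[2]-270,o[2]-220),(o[2]-215,o[2]-195)):
        m=(dn>0)&(abs(Wn[...,0]-x)<25)&(abs(Wn[...,1]-y)<25)&(Wn[...,2]>max(lo,122))&(Wn[...,2]<hi)
        if m.any(): print(nm,round(lo),round(hi),m.sum(),Wn[m].mean(0).round(1),Wn[m].min(0).round())
u,v=proj('scene',tip,C)[0].astype(int)
cv2.imwrite(f'pics/{sys.argv[1]}.png',cv2.resize(im[v-90:v+60,u-100:u+100],(800,600),interpolation=3)[:,:,::-1])
E
python3 e.py p1
```

```text
7.35 [523.3 149.4 424. ] rpy-ish [[0.002, 1.0, -0.0011], [1.0, -0.002, -0.0005], [-0.0005, -0.0011, -1.0]] [-0.3  0.1 -0.6] [ 0.24  0.11  2.04 -0.    1.    0.24] 0.30252447482955797
[523.06813904 151.22325516 424.20628581]
tip expected px [[327.53134335 234.7837856 ]] [[199.36343199 193.14761667]]
s 154 204 52 [524.4 151.  178.5] [520. 145. 155.]
s 209 229 59 [530.4 155.3 218.8] [518. 140. 210.]
```

View pics/p1.png

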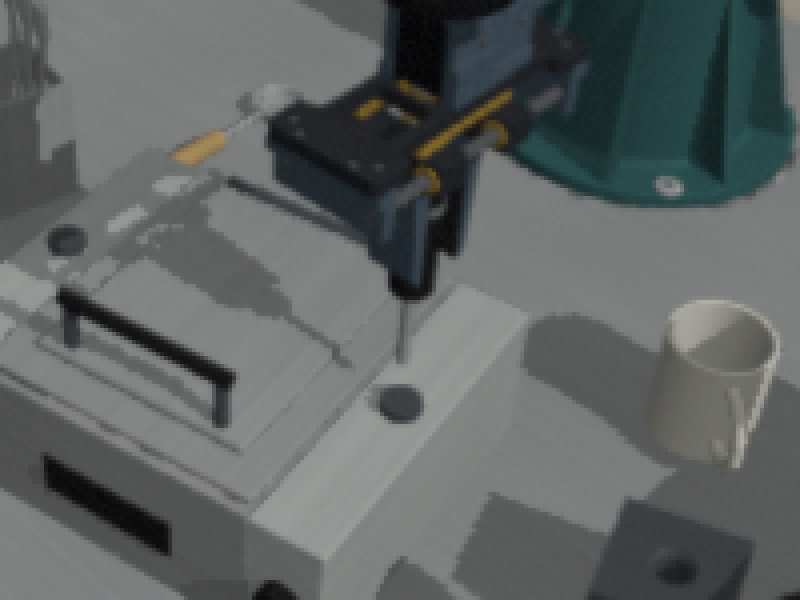

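The picture shows the probe upright, with its tip at (402,362) directly above the left stud at (402,403). I'm descending onto it.

Request:
drive_tool([
  [[0, 0, 0.003, 0, 0, 0], [0, 0, 0.008, 0, 0, 0], [0, 0, 0.014, 0, 0, 0], [0, 0, 0.02, 0, 0, 0], [0, 0, 0.024, 0, 0, 0], [0, 0, 0.026, 0, 0, 0], [0, 0, 0.027, 0, 0, 0], [0, 0, 0.027, 0, 0, 0]],
])

```text
t: 8.12
tcp_pos: [523.2, 151.0, 397.5]
ee_rot: [-0.0, 0.707, 0.707, -0.0]
contact_force: [-1.1, -0.1, -0.8]
gripper_width: 0.303
```

Request:
drive_tool([
  [[0, 0, 0.001, 0, 0, 0], [0, 0, 0.002, 0, 0, 0], [0, 0, 0.003, 0, 0, 0], [0, 0, 0.003, 0, 0, 0]],
])

```text
t: 8.45
tcp_pos: [523.2, 150.9, 394.7]
ee_rot: [-0.0, 0.707, 0.707, -0.0]
contact_force: [0.4, -0.6, -0.6]
gripper_width: 0.301
```

Request:
drive_tool([
  [[0, 0, 0.0005, 0, 0, 0], [0, 0, 0.001, 0, 0, 0], [0, 0, 0.0015, 0, 0, 0], [0, 0, 0.002, 0, 0, 0], [0, 0, 0.002, 0, 0, 0]],
])

```text
t: 8.87
tcp_pos: [523.3, 150.9, 392.8]
ee_rot: [0.0, 0.707, 0.707, 0.0]
contact_force: [0.3, -1.2, -1.2]
gripper_width: 0.302
```

Request:
drive_tool([
  [[0, 0, 0.0005, 0, 0, 0], [0, 0, 0.001, 0, 0, 0], [0, 0, 0.001, 0, 0, 0]],
])

```text
t: 9.12
tcp_pos: [523.5, 151.0, 392.6]
ee_rot: [0.0, 0.707, 0.707, 0.0]
contact_force: [-3.5, -0.9, 11.5]
gripper_width: 0.306
```

```bash
python3 d.py; python3 d.py
```

```text
9.1167 [523.5 151.  392.6] rpy-ish [[-0.0001, 1.0, 0.0004], [1.0, 0.0001, 0.0002], [0.0002, 0.0004, -1.0]] [-3.5 -0.9 11.5] [0.24 0.15 2.06 0.   0.93 0.24] 0.30645611748601637
9.1167 [523.5 151.  392.6] rpy-ish [[-0.0001, 1.0, 0.0004], [1.0, 0.0001, 0.0002], [0.0002, 0.0004, -1.0]] [-3.5 -0.9 11.5] [0.24 0.15 2.06 0.   0.93 0.24] 0.30645611748601637
```

Contact is at 11.5 N. I'll dwell here, then go to the right stud.

Request:
drive_tool([
  [[0, 0, 0, 0, 0, 0], [0, 0, 0, 0, 0, 0], [0, 0, 0, 0, 0, 0], [0, 0, 0, 0, 0, 0], [0, 0, 0, 0, 0, 0], [0, 0, 0, 0, 0, 0]],
])

```text
t: 9.62
tcp_pos: [523.4, 151.0, 392.6]
ee_rot: [0.0, 0.707, 0.707, 0.0]
contact_force: [-4.0, -0.5, 10.1]
gripper_width: 0.306
```

Request:
drive_tool([
  [[0, 0, -0.004, 0, 0, 0], [0, 0, -0.012, 0, 0, 0], [0, 0, -0.022, 0, 0, 0], [0, 0, -0.03, 0, 0, 0], [0, 0, -0.033, 0, 0, 0]],
])

```text
t: 10.03
tcp_pos: [523.5, 151.0, 426.6]
ee_rot: [0.001, 0.707, 0.707, 0.001]
contact_force: [0.0, -0.4, -1.0]
gripper_width: 0.303
```

Request:
drive_tool([
  [[-0.015, 0.003, 0, 0, 0, 0], [-0.045, 0.008, 0, 0, 0, 0], [-0.085, 0.014, 0, 0, 0, 0], [-0.125, 0.021, 0, 0, 0, 0], [-0.165, 0.027, 0, 0, 0, 0], [-0.205, 0.034, 0, 0, 0, 0], [-0.235, 0.039, 0, 0, 0, 0], [-0.255, 0.042, 0, 0, 0, 0]],
])

```text
t: 10.7
tcp_pos: [565.4, -106.9, 425.2]
ee_rot: [0.0, 0.708, 0.707, 0.0]
contact_force: [-0.5, -0.4, -0.4]
gripper_width: 0.303
```

Request:
drive_tool([
  [[-0.006, 0.001, 0, 0, 0, 0], [-0.008, 0.0015, 0, 0, 0, 0], [-0.008, 0.0015, 0.003, 0, 0, 0], [-0.008, 0.0015, 0.008, 0, 0, 0], [-0.008, 0.0015, 0.015, 0, 0, 0], [-0.008, 0.0015, 0.021, 0, 0, 0], [-0.008, 0.0015, 0.025, 0, 0, 0], [-0.008, 0.0015, 0.026, 0, 0, 0]],
])

```text
t: 11.37
tcp_pos: [566.5, -111.5, 397.5]
ee_rot: [-0.001, 0.707, 0.707, -0.0]
contact_force: [0.1, 0.0, -1.1]
gripper_width: 0.301
```

```bash
python3 d.py; python3 e.py p2
```

```text
11.3667 [ 566.5 -111.5  397.5] rpy-ish [[-0.0007, 1.0, -0.0015], [1.0, 0.0007, 0.0004], [0.0004, -0.0015, -1.0]] [ 0.1  0.  -1.1] [-0.23  0.2   1.99  0.    0.96 -0.24] 0.30121987386915783
[ 566.73221879 -111.80875624  398.34534362]
tip expected px [[243.02977    201.81418618]] [[303.10042158 178.65230861]]
s 128 178 41 [ 566.5 -109.2  154.2] [ 561. -113.  128.]
s 183 203 55 [ 570.2 -103.3  193.5] [ 554. -119.  184.]
```

View pics/p2.png

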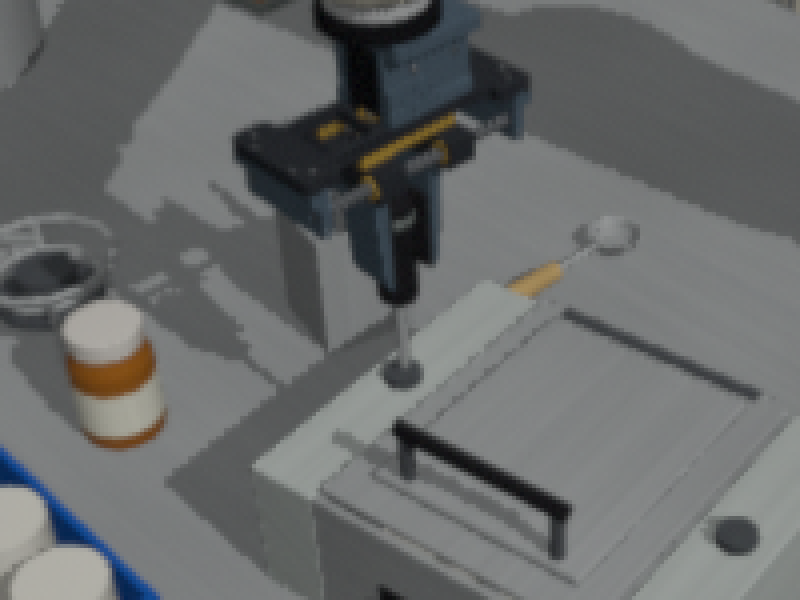

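The tip, at (403,362), is centred over the right stud at (403,374). I'm finishing the touch.

Request:
drive_tool([
  [[0, 0, 0.002, 0, 0, 0], [0, 0, 0.004, 0, 0, 0], [0, 0, 0.005, 0, 0, 0], [0, 0, 0.0055, 0, 0, 0], [0, 0, 0.006, 0, 0, 0]],
])

```text
t: 11.88
tcp_pos: [566.7, -112.1, 392.7]
ee_rot: [0.0, 0.707, 0.707, 0.0]
contact_force: [-0.6, -0.3, 1.9]
gripper_width: 0.3
```

Request:
drive_tool([
  [[0, 0, 0.0005, 0, 0, 0], [0, 0, 0.001, 0, 0, 0], [0, 0, 0.001, 0, 0, 0]],
])

```text
t: 12.13
tcp_pos: [567.0, -112.1, 392.6]
ee_rot: [0.0, 0.707, 0.707, 0.0]
contact_force: [-4.5, -0.2, 8.7]
gripper_width: 0.304
```

Request:
drive_tool([
  [[0, 0, 0, 0, 0, 0], [0, 0, 0, 0, 0, 0], [0, 0, 0, 0, 0, 0], [0, 0, 0, 0, 0, 0], [0, 0, 0, 0, 0, 0], [0, 0, 0, 0, 0, 0]],
])

```text
t: 12.63
tcp_pos: [566.9, -112.1, 392.6]
ee_rot: [0.0, 0.707, 0.707, 0.0]
contact_force: [-3.0, 0.6, 9.7]
gripper_width: 0.304
```

Request:
drive_tool([
  [[0, 0, -0.004, 0, 0, 0], [0, 0, -0.012, 0, 0, 0], [0, 0, -0.022, 0, 0, 0], [0, 0, -0.03, 0, 0, 0], [0, 0, -0.033, 0, 0, 0]],
])

```text
t: 13.05
tcp_pos: [567.1, -112.1, 426.7]
ee_rot: [0.001, 0.707, 0.707, 0.001]
contact_force: [-0.2, -0.7, -0.1]
gripper_width: 0.304
```

Request:
drive_tool([
  [[0.015, -0.003, 0, 0, 0, 0], [0.045, -0.009, 0, 0, 0, 0], [0.08, -0.016, 0, 0, 0, 0], [0.12, -0.024, 0, 0, 0, 0], [0.16, -0.032, 0, 0, 0, 0], [0.2, -0.04, 0, 0, 0, 0], [0.235, -0.047, 0, 0, 0, 0], [0.27, -0.0535, 0, 0, 0, 0]],
])

```text
t: 13.72
tcp_pos: [511.8, 160.3, 424.7]
ee_rot: [-0.0, 0.707, 0.707, -0.0]
contact_force: [1.0, -0.1, -2.1]
gripper_width: 0.301
```

Request:
drive_tool([
  [[0.035, -0.007, 0, 0, 0, 0], [0.07, -0.014, 0, 0, 0, 0], [0.105, -0.021, 0, 0, 0, 0], [0.135, -0.027, 0, 0, 0, 0], [0.157, -0.031, 0, 0, 0, 0], [0.168, -0.0335, 0, 0, 0, 0], [0.1705, -0.0337, 0, 0, 0, 0], [0.1705, -0.0337, 0, 0, 0, 0]],
])

```text
t: 14.38
tcp_pos: [479.1, 328.6, 424.5]
ee_rot: [-0.0, 0.707, 0.707, -0.0]
contact_force: [0.2, -0.9, -1.0]
gripper_width: 0.306
```

Request:
drive_tool([
  [[0, 0, 0.005, 0, 0, 0], [0, 0, 0.015, 0, 0, 0], [0, 0, 0.028, 0, 0, 0], [0, 0, 0.04, 0, 0, 0], [0, 0, 0.05, 0, 0, 0], [0, 0, 0.056, 0, 0, 0], [0, 0, 0.058, 0, 0, 0], [0, 0, 0.058, 0, 0, 0]],
])

```text
t: 15.05
tcp_pos: [479.5, 328.3, 366.0]
ee_rot: [-0.0, 0.707, 0.707, -0.001]
contact_force: [0.1, 0.6, -1.5]
gripper_width: 0.301
```

```bash
python3 d.py; sed -i 's/max(lo,122)/lo/' e.py; python3 e.py p3
```

```text
15.05 [479.5 328.3 366. ] rpy-ish [[-0.0, 1.0, -0.0009], [1.0, 0.0, -0.0006], [-0.0006, -0.0009, -1.0]] [ 0.1  0.6 -1.5] [ 0.56  0.25  2.   -0.    0.9   0.56] 0.30055597674644946
[479.68034943 328.53523678 367.00777721]
tip expected px [[395.91762075 280.86257212]] [[136.1417716  210.99165429]]
s 97 147 50 [481.8 329.2 119.4] [478. 324.  97.]
s 152 172 54 [489.2 331.6 160.1] [476. 316. 153.]
t 97 147 13 [479.  324.8 108.7] [476. 323.  98.]
t 152 172 28 [478.7 316.4 163.6] [468. 313. 154.]
```

View pics/p3.png

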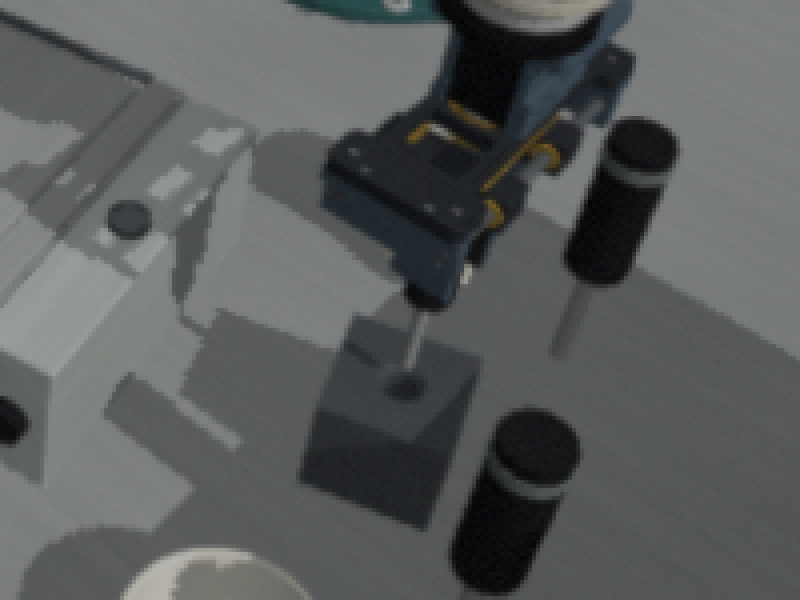

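The tip, at (410,368), is lined up above the hole at (405,385). I'm lowering it in.

Request:
drive_tool([
  [[0, 0, 0.005, 0, 0, 0], [0, 0, 0.013, 0, 0, 0], [0, 0, 0.023, 0, 0, 0], [0, 0, 0.035, 0, 0, 0], [0, 0, 0.048, 0, 0, 0], [0, 0, 0.06, 0, 0, 0], [0, 0, 0.068, 0, 0, 0], [0, 0, 0.072, 0, 0, 0]],
])

```text
t: 15.82
tcp_pos: [479.2, 328.2, 292.8]
ee_rot: [-0.0, 0.707, 0.707, -0.001]
contact_force: [0.1, -0.7, -1.6]
gripper_width: 0.298
```

Request:
drive_tool([
  [[0, 0, 0.001, 0, 0, 0], [0, 0, 0.002, 0, 0, 0], [0, 0, 0.003, 0, 0, 0], [0, 0, 0.004, 0, 0, 0], [0, 0, 0.0045, 0, 0, 0], [0, 0, 0.0045, 0, 0, 0]],
])

```text
t: 16.32
tcp_pos: [479.5, 328.5, 290.5]
ee_rot: [0.0, 0.707, 0.707, 0.0]
contact_force: [0.5, 0.2, -0.1]
gripper_width: 0.301
```

Request:
drive_tool([
  [[0, 0, 0.0005, 0, 0, 0], [0, 0, 0.001, 0, 0, 0], [0, 0, 0.001, 0, 0, 0]],
])

```text
t: 16.57
tcp_pos: [479.6, 328.5, 289.7]
ee_rot: [0.0, 0.707, 0.707, 0.0]
contact_force: [-2.1, -1.2, 5.9]
gripper_width: 0.307
```

Request:
drive_tool([
  [[0, 0, 0, 0, 0, 0], [0, 0, 0, 0, 0, 0], [0, 0, 0, 0, 0, 0], [0, 0, 0, 0, 0, 0], [0, 0, 0, 0, 0, 0], [0, 0, 0, 0, 0, 0], [0, 0, 0, 0, 0, 0], [0, 0, 0, 0, 0, 0]],
], grip=0.075)

```text
t: 17.23
tcp_pos: [479.5, 328.4, 289.2]
ee_rot: [-0.0, 0.707, 0.707, -0.0]
contact_force: [0.3, 0.0, 0.4]
gripper_width: 0.815
```

```bash
python3 d.py
```

```text
17.2333 [479.5 328.4 289.2] rpy-ish [[-0.0001, 1.0, -0.0], [1.0, 0.0001, -0.0], [-0.0, -0.0, -1.0]] [0.3 0.  0.4] [0.56 0.36 2.02 0.   0.76 0.56] 0.8147158416167147
```

Request:
drive_tool([
  [[0, 0, -0.006, 0, 0, 0], [0, 0, -0.02, 0, 0, 0], [0, 0, -0.045, 0, 0, 0], [0, 0, -0.07, 0, 0, 0], [0, 0, -0.095, 0, 0, 0], [0, 0, -0.12, 0, 0, 0], [0, 0, -0.135, 0, 0, 0], [-0.01, 0.005, -0.135, 0, 0, 0]],
])

```text
t: 17.9
tcp_pos: [484.8, 319.4, 428.3]
ee_rot: [0.001, 0.707, 0.708, 0.003]
contact_force: [0.1, 0.3, 0.4]
gripper_width: 0.817
```

Request:
drive_tool([
  [[-0.025, 0.012, 0, 0, 0, -2], [-0.06, 0.03, 0, 0, 0, -4], [-0.095, 0.048, 0, 0, 0, -6], [-0.13, 0.066, 0, 0, 0, -8], [-0.165, 0.083, 0, 0, 0, -9.5], [-0.2, 0.101, 0, 0, 0, -9.5], [-0.235, 0.119, 0, 0, 0, -9.5], [-0.26, 0.132, 0, 0, 0, -9.5]],
])

```text
t: 18.57
tcp_pos: [617.3, 55.2, 423.7]
ee_rot: [-0.0, 0.646, 0.763, -0.0]
contact_force: [0.3, 0.7, -0.2]
gripper_width: 0.821
```

```bash
python3 d.py; python3 - <<'E'
from h import *
for n in('scene','top','wrist'):
    im,d,C=shot(n);W=cloud(n,d,C);cv2.imwrite(f'pics/b_{n}.png',im[:,:,::-1])
    m=(d>0)&(abs(W[...,0]-479)<30)&(abs(W[...,1]-328)<30)&(W[...,2]>143)&(W[...,2]<157)
    p=W[m]
    if len(p): print(n,'probe top',len(p),p.mean(0).round(1),cv2.minAreaRect(p[:,:2].astype('float32')))
    if n!='scene':
        b=W[(d>0)&(W[...,0]>590)&(W[...,0]<670)&(W[...,1]>-50)&(W[...,1]<120)&(W[...,2]>150)&(W[...,2]<175)]
        if len(b): print(n,'bar',len(b),np.percentile(b[:,2],[50,98]).round(1),cv2.minAreaRect(b[:,:2].astype('float32')))
E
```

```text
18.5667 [617.3  55.2 423.7] rpy-ish [[-0.1641, 0.9864, -0.0004], [0.9864, 0.1641, -0.0003], [-0.0002, -0.0005, -1.0]] [ 0.3  0.7 -0.2] [ 0.05  0.23  1.89 -0.    1.02 -0.11] 0.8209496072451521
scene probe top 121 [482.2 329.5 149.1] ((480.2540283203125, 328.9025573730469), (28.994110107421875, 27.032743453979492), 18.175819396972656)
top probe top 109 [479.7 325.9 149.3] ((479.50091552734375, 327.1600646972656), (27.45968246459961, 26.84807777404785), 17.224143981933594)
top bar 60 [166.9 170.5] ((636.6392211914062, -17.126562118530273), (11.029524803161621, 31.271137237548828), 12.243611335754395)
wrist bar 1744 [166.4 168.3] ((628.61279296875, 33.23416519165039), (11.849725723266602, 130.47891235351562), 9.403254508972168)
```

Request:
drive_tool([
  [[-0.012, 0.003, 0.005, 0, 0, 0], [-0.022, 0.006, 0.015, 0, 0, 0], [-0.027, 0.008, 0.03, 0, 0, 0], [-0.027, 0.008, 0.045, 0, 0, 0], [-0.027, 0.008, 0.05, 0, 0, 0], [-0.027, 0.008, 0.05, 0, 0, 0], [-0.027, 0.008, 0.05, 0, 0, 0], [-0.027, 0.008, 0.05, 0, 0, 0]],
])

```text
t: 19.38
tcp_pos: [629.0, 33.4, 374.7]
ee_rot: [0.0, 0.646, 0.763, 0.0]
contact_force: [0.0, 0.6, -0.5]
gripper_width: 0.822
```

```bash
python3 d.py
```

```text
19.3833 [629.   33.4 374.7] rpy-ish [[-0.1655, 0.9862, 0.0006], [0.9862, 0.1655, 0.0], [-0.0001, 0.0006, -1.0]] [ 0.   0.6 -0.5] [ 0.02  0.31  1.9   0.    0.94 -0.15] 0.8222473294715497
```

Request:
drive_tool([
  [[0, 0, 0.005, 0, 0, 0], [0, 0, 0.015, 0, 0, 0], [0, 0, 0.027, 0, 0, 0], [0, 0, 0.036, 0, 0, 0], [0, 0, 0.04, 0, 0, 0], [0, 0, 0.041, 0, 0, 0], [0, 0, 0.041, 0, 0, 0]],
])

```text
t: 19.97
tcp_pos: [628.9, 33.1, 332.7]
ee_rot: [-0.0, 0.646, 0.763, -0.0]
contact_force: [-0.4, -0.5, 0.1]
gripper_width: 0.822
```

Request:
drive_tool([
  [[0, 0, 0, 0, 0, 0], [0, 0, 0, 0, 0, 0], [0, 0, 0, 0, 0, 0], [0, 0, 0, 0, 0, 0], [0, 0, 0, 0, 0, 0], [0, 0, 0, 0, 0, 0], [0, 0, 0, 0, 0, 0], [0, 0, 0, 0, 0, 0]],
], grip=0.0, force=25)

```text
t: 20.63
tcp_pos: [628.9, 33.2, 333.2]
ee_rot: [-0.0, 0.646, 0.763, 0.0]
contact_force: [-0.5, 0.0, -0.1]
gripper_width: 0.268
```

Request:
drive_tool([
  [[0, 0, 0, 0, 0, 0], [0, 0, 0, 0, 0, 0], [0, 0, 0, 0, 0, 0], [0, 0, 0, 0, 0, 0], [0, 0, 0, 0, 0, 0], [0, 0, 0, 0, 0, 0], [0, 0, 0, 0, 0, 0], [0, 0, 0, 0, 0, 0]],
])

```text
t: 21.3
tcp_pos: [628.6, 33.1, 333.1]
ee_rot: [-0.0, 0.646, 0.763, -0.0]
contact_force: [-5.6, -1.2, 3.4]
gripper_width: 0.125
```

```bash
python3 d.py; python3 - <<'E'
import numpy as np
for d in np.arange(0,46,3):
    a=np.deg2rad(14.234+d);print(d,'y %.1f z %.1f'%(211.49*np.cos(a)-205,-(211.49*np.sin(a)-52)))
E
```

```text
21.3 [628.6  33.1 333.1] rpy-ish [[-0.1652, 0.9863, -0.0013], [0.9863, 0.1652, -0.0001], [0.0001, -0.0013, -1.0]] [-5.6 -1.2  3.4] [ 0.02  0.36  1.91 -0.    0.87 -0.15] 0.12469809579344324
0 y -0.0 z -0.0
3 y -3.0 z -10.7
6 y -6.6 z -21.1
9 y -10.7 z -31.4
12 y -15.3 z -41.5
15 y -20.4 z -51.3
18 y -26.1 z -60.8
21 y -32.3 z -70.0
24 y -38.9 z -78.9
27 y -46.0 z -87.4
30 y -53.5 z -95.5
33 y -61.4 z -103.3
36 y -69.7 z -110.6
39 y -78.4 z -117.4
42 y -87.5 z -123.8
45 y -96.8 z -129.7
```

Request:
drive_tool([
  [[0, -0.0014, -0.0054, 0, 0, 0], [0, -0.003, -0.0107, 0, 0, 0], [0, -0.0066, -0.0211, 0, 0, 0], [0, -0.0107, -0.0314, 0, 0, 0], [0, -0.0153, -0.0415, 0, 0, 0], [0, -0.0204, -0.0513, 0, 0, 0], [0, -0.0261, -0.0608, 0, 0, 0], [0, -0.0323, -0.07, 0, 0, 0]],
])

```text
t: 21.97
tcp_pos: [596.6, 27.8, 404.7]
ee_rot: [0.001, 0.646, 0.763, 0.001]
contact_force: [1.3, 1.4, -4.1]
gripper_width: 0.123
```

Request:
drive_tool([
  [[0, 0, 0, 0, 0, 0], [0, 0, 0, 0, 0, 0]],
])

```text
t: 22.13
tcp_pos: [596.8, 27.8, 404.2]
ee_rot: [0.001, 0.646, 0.763, 0.001]
contact_force: [2.2, 1.7, -2.7]
gripper_width: 0.125
```

```bash
cat > f.py <<'E'
from h import *
import sys
print('---');exec(open('d.py').read().split('\n',1)[1])
c=np.array([544.7,18.5]);a=np.deg2rad(9.5);ux=np.array([np.cos(a),np.sin(a)]);uy=np.array([-ux[1],ux[0]])
g=r.apply([0,0,172])+o['tcp_pos'];lx=(g[:2]-c)@ux+120;print('bar angle from TCP',np.rad2deg(np.arctan2(g[2]-110,lx)).round(1)-14.23,'radius',np.hypot(lx,g[2]-110).round(1))
for n in('scene','top'):
    im,d,C=shot(n);W=cloud(n,d,C);L=(W[...,:2]-c)@np.c_[ux,uy];L[...,0]+=120;z=W[...,2]-110
    m=(d>0)&(abs(L[...,1])<95)&(L[...,0]>15)&(L[...,0]<240)&(z>20)
    ang=np.rad2deg(np.arctan2(z,L[...,0]))
    if n=='scene':cv2.imwrite(f'pics/{sys.argv[1]}.png',cv2.resize(im[100:340,140:460],(800,600),interpolation=3)[:,:,::-1])
    # plane through the points with highest support: RANSAC on line z vs Lx
    P=np.c_[L[...,0][m],z[m]];rng=np.random.default_rng(0);best=(0,)
    for _ in range(400):
        p,q=P[rng.choice(len(P),2)];t=q-p;l=np.hypot(*t)
        if l<40: continue
        nn=np.array([-t[1],t[0]])/l;s=(abs((P-p)@nn)<2).sum()
        if s>best[0]: best=(s,np.rad2deg(np.arctan2(t[1],t[0])).round(1)%180,(nn@p).round(1))
    print(n,len(P),best)
E
python3 f.py l1
```

```text
---
22.1333 [596.8  27.8 404.2] rpy-ish [[-0.165, 0.9863, 0.0019], [0.9863, 0.165, 0.0002], [-0.0001, 0.0019, -1.0]] [ 2.2  1.7 -2.7] [ 0.01  0.22  1.95  0.    0.97 -0.16] 0.1247316956803017
bar angle from TCP 20.970000000000002 radius 212.1
scene 14970 (np.int64(1439), np.float64(139.3), np.float64(432.6))
top 10877 (np.int64(3029), np.float64(138.8), np.float64(-432.0))
```

Request:
drive_tool([
  [[0, -0.0066, -0.0089, 0, 0, 0], [0, -0.0137, -0.0174, 0, 0, 0], [0, -0.0212, -0.0255, 0, 0, 0], [0, -0.0291, -0.0333, 0, 0, 0], [0, -0.0374, -0.0406, 0, 0, 0], [0, -0.0461, -0.0474, 0, 0, 0], [0, -0.0552, -0.0538, 0, 0, 0], [0, -0.0645, -0.0597, 0, 0, 0]],
])

```text
t: 22.9
tcp_pos: [534.6, 17.4, 465.2]
ee_rot: [0.002, 0.646, 0.763, 0.002]
contact_force: [7.1, 4.4, 6.7]
gripper_width: 0.122
```

Request:
drive_tool([
  [[0, 0, 0, 0, 0, 0], [0, 0, 0, 0, 0, 0], [0, 0, 0, 0, 0, 0], [0, 0, 0, 0, 0, 0]],
])

```text
t: 23.23
tcp_pos: [534.9, 17.4, 465.0]
ee_rot: [0.002, 0.646, 0.763, 0.002]
contact_force: [7.8, 4.6, 8.7]
gripper_width: 0.125
```

```bash
sed -i 's/&(z>20)/\&(z>10)\&(abs(z-L[...,0])<35)/' f.py; python3 f.py l2
```

```text
---
23.2333 [534.9  17.4 465. ] rpy-ish [[-0.1651, 0.9863, 0.0061], [0.9863, 0.1651, 0.0008], [-0.0002, 0.0061, -1.0]] [7.8 4.6 8.7] [-0.01  0.04  2.03  0.    1.07 -0.18] 0.12481359341945934
bar angle from TCP 44.47 radius 214.1
scene 540 (np.int64(237), np.float64(34.0), np.float64(46.9))
top 731 (np.int64(372), np.float64(44.0), np.float64(6.5))
```

View pics/l2.png

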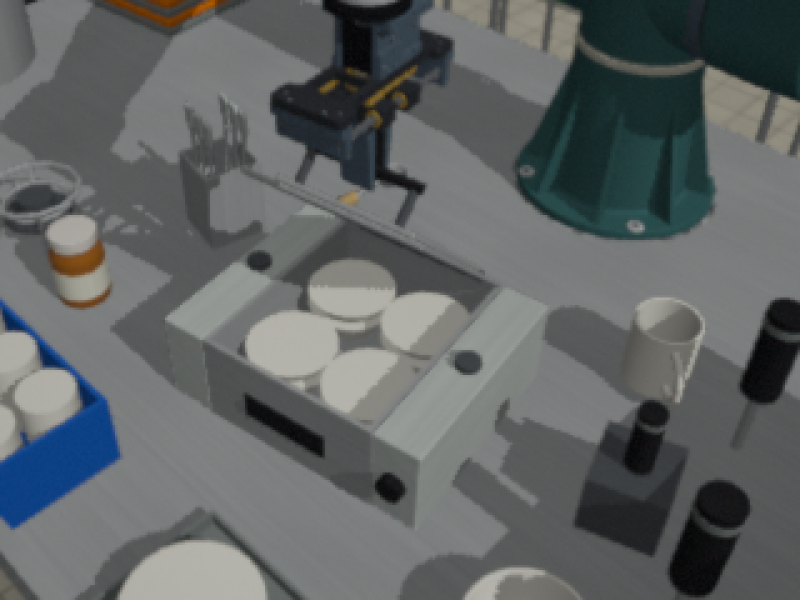

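The lid is standing open, the bar is held at (390,180), and the probe is back in its rest at (645,435). Next I measure the lid angle more carefully.

```bash
cat > g.py <<'E'
from h import *
o=telemetry.get_obs();print(o['tcp_pos'].round(1),o['contact_force'].round(1),o['moment'].round(2))
c=np.array([544.7,18.5]);a=np.deg2rad(9.5);ux=np.array([np.cos(a),np.sin(a)]);uy=np.array([-ux[1],ux[0]])
for n in('wrist','top','scene'):
    im,d,C=shot(n);W=cloud(n,d,C);L=(W[...,:2]-c)@np.c_[ux,uy];L[...,0]+=120;z=W[...,2]-110
    m=(d>0)&(abs(L[...,1])<98)&(L[...,0]>5)&(L[...,0]<190)&(z>8)&(z<180)&(abs(z-L[...,0])<30)
    P=np.c_[L[...,0][m],z[m],L[...,1][m]];rng=np.random.default_rng(0);best=0
    for _ in range(1500):
        p,q,s=P[rng.choice(len(P),3)];nn=np.cross(q-p,s-p);l=np.linalg.norm(nn)
        if l<1500: continue
        k=abs((P-p)@nn/l)<2.5
        if k.sum()>best: best=k.sum();I=k
    Q=P[I];mu=Q.mean(0);v=np.linalg.svd(Q-mu,full_matrices=False)[2][2];v*=np.sign(v[1])
    print(n,len(P),best,'angle',np.rad2deg(np.arctan2(-v[0],v[1])).round(2),'roll',np.rad2deg(v[2]).round(2),'offset',(v@mu).round(1),'span',Q.min(0).round(),Q.max(0).round())
E
python3 g.py
```

```text
[534.9  17.4 464.9] [8.6 4.3 9.7] [ 0.89 -1.69  0.01]
wrist 29538 17696 angle 41.47 roll 1.33 offset 16.9 span [  5.  21. -78.] [171. 172.  98.]
top 886 654 angle 43.99 roll -16.21 offset 32.2 span [  5.  13. -98.] [170. 171. -56.]
scene 536 324 angle 27.8 roll -0.0 offset 70.8 span [137. 150. -97.] [173. 173.  97.]
```

```bash
cat > g2.py <<'E'
from h import *
c=np.array([544.7,18.5]);a=np.deg2rad(9.5);ux=np.array([np.cos(a),np.sin(a)]);uy=np.array([-ux[1],ux[0]])
n='wrist';im,d,C=shot(n);W=cloud(n,d,C);L=(W[...,:2]-c)@np.c_[ux,uy];L[...,0]+=120;z=W[...,2]-110
cv2.imwrite('pics/w2.png',cv2.resize(im,(800,600))[:,:,::-1])
m=(d>0)&(abs(z+110)<15);P=W[m];A=np.c_[P[:,:2],np.ones(len(P))];k=np.linalg.lstsq(A,P[:,2],rcond=None)[0];print('counter',m.sum(),np.rad2deg(k[:2]).round(2),'z mean',P[:,2].mean().round(1),P.mean(0).round())
m=(d>0)&(abs(abs(L[...,1])-134)<20)&(abs(z)<10)&(L[...,0]>0)&(L[...,0]<250);P=W[m];print('ledges',m.sum(),P[:,2].mean() if m.any() else '')
for w in range(-90,100,20):
    r=[]
    for s in range(20,240,20):
        # along-lid coordinate s at nominal 45deg
        al=(L[...,0]+z)/2**.5;h=(z-L[...,0])/2**.5
        m=(d>0)&(abs(L[...,1]-w)<10)&(abs(al-s)<10)&(abs(h)<30)
        r.append('%6.1f'%np.median(h[m]) if m.sum()>20 else '   -- ')
    print(w,*r)
E
python3 g2.py
```

```text
counter 80020 [ 0.05 -0.02] z mean 0.2 [457.  70.   0.]
ledges 8269 110.24396213379288
-90    --     --     --     --     --     --     --     --     --     --     -- 
-70    --     --     --     --     --     --     --     9.7    9.1    --     -- 
-50   12.4   11.8    --     --     --     --     --     --     --     --     -- 
-30   12.2   11.7   11.3   11.2   11.0    --     --     --     --     --     -- 
-10   12.1   11.7   11.2   11.3   11.0   10.6   10.2    --     --     --     -- 
10   12.2   11.8   11.4   11.2   11.0   10.6   10.2    9.9    9.4    9.0    1.8
30   12.2   11.9   11.4   11.0   11.0   10.6   10.1    9.9    9.3    9.0    1.8
50   12.4   12.0   11.4   10.9   10.8   10.6   10.2    9.9    9.2    9.1    1.9
70   12.0   12.1   11.6   11.1   10.6   10.4   10.1    9.7    9.3    8.9    1.9
90    5.3    4.9    4.7    4.1    3.7    3.4    3.2    2.8    2.3    1.9    1.6
```

View pics/w2.png

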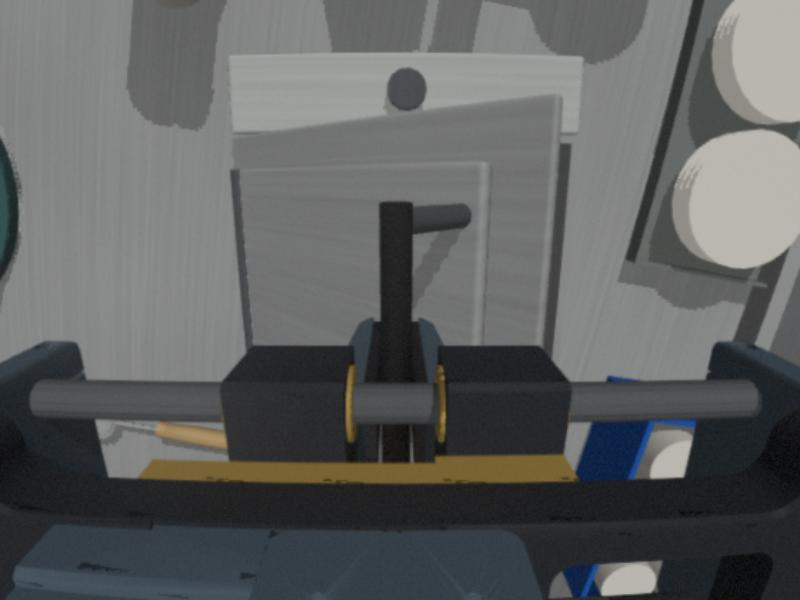

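The wrist depth is clean: height off the nominal 45° plane falls 3.2 mm over 180 mm, so the lid is at 44.0°. I'm making a small correction.

Request:
drive_tool([
  [[0, -0.0008, -0.001, 0, 0, 0], [0, -0.0016, -0.002, 0, 0, 0], [0, -0.0024, -0.003, 0, 0, 0], [0, -0.0024, -0.003, 0, 0, 0], [0, -0.0024, -0.003, 0, 0, 0], [0, -0.0024, -0.003, 0, 0, 0]],
])

```text
t: 24.03
tcp_pos: [532.1, 16.9, 467.0]
ee_rot: [0.001, 0.646, 0.763, 0.001]
contact_force: [5.8, 4.1, 4.4]
gripper_width: 0.123
```

```bash
python3 d.py; python3 g2.py | tail -5; python3 - <<'E'
from h import *
for n in('top','scene'):
    im,d,C=shot(n);W=cloud(n,d,C);z=np.load(n+'0.npz');W0=cloud(n,z['d'],C)
    for t,c in dict(mug=(300,252),bowl=(676,352),jar=(672,-325),spoon=(300,-223),stand=(645,-475),probe=(479,328),big1=(325,368),big2=(560,428)).items():
        f=lambda w:w[(abs(w[...,:2]-c).max(-1)<75)&(w[...,2]>8)&(w[...,2]<205)]
        a,b=f(W0),f(W);print(n,t,len(a),len(b),(np.median(b,0)-np.median(a,0)).round(1) if len(a) and len(b) else '')
E
```

```text
24.0333 [532.1  16.9 467. ] rpy-ish [[-0.1651, 0.9863, 0.0036], [0.9863, 0.1651, 0.0005], [-0.0001, 0.0037, -1.0]] [5.8 4.1 4.4] [-0.01  0.04  2.03  0.    1.07 -0.18] 0.12336481038393156
10   12.5   12.4   12.3   12.9   12.8   12.7   12.7   12.8   12.6   12.7    5.9
30   12.6   12.5   12.4   12.6   12.8   12.8   12.7   12.7   12.7   12.7    5.9
50   12.9   12.7   12.5   12.4   12.8   12.8   12.8   12.7   12.7   12.8    5.9
70   12.6   12.8   12.7   12.6   12.4   12.7   12.8   12.7   12.6   12.7    6.0
90    5.6    5.8    5.8    5.7    5.5    5.6    5.9    5.8    5.7    5.6    5.7
top mug 646 501 [ 3.8 10.9  1.7]
top bowl 1125 1113 [ 0.1  0.6 -0.2]
top jar 645 647 [0.1 0.1 0.4]
top spoon 264 265 [-0.3  0.  -0.3]
top stand 1200 1198 [ 0.2 -0.1 -0.1]
top probe 1143 1145 [-0.1 -0.3 -0.1]
top big1 508 510 [ 0.  -0.2  0.4]
top big2 629 637 [ 0.1  0.  -0.8]
scene mug 1043 1034 [-0.7 -0.2 -0.1]
scene bowl 1906 1918 [-0.1 -0.2 -0.3]
scene jar 725 728 [ 0.3  0.5 -0.3]
scene spoon 106 43 [-17.4   0.   -1.2]
scene stand 623 619 [-0.   1.   0.3]
scene probe 1714 1717 [ 0.3 -0.2  0.1]
scene big1 908 904 [-0.1  0.1  1.3]
scene big2 1527 1534 [ 0.1 -0.  -0.1]
```

```bash
python3 -c "from rig import ticket;print(ticket.sign_off())"
```

```text
the job is handed in; nothing more can be done
None
```

The job is done and handed in at about 24 s of robot time. I took the smallest probe from its rest and touched it to the left stud, then the right stud. Each touch lasted about half a second at roughly 10 N. I then put the probe back in its rest, and the arm is still holding the lid bar with the lid at 45°.

**Last checks**
- **Lid:** the wrist depth view first put it at 44.0°, so I corrected it. It then read 45.0°, flat to within about 0.3 mm. The bar is still gripped, with a light load of about 8 N.
- **Probe:** it is upright in its rest, with its top at 149 mm. Its position matches the start to within 0.5 mm.
- **Other items:** each is unmoved to within about 1 mm in at least one camera. Two readings disagreed: the mug in the top view and the spoon in the scene view. I put both down to the arm or lid blocking the view, because the other camera showed no shift.

**Checks that failed or disagreed**
- The plane fit in the scene view (28–34°) sees the lid nearly edge-on, so I discarded it.
- The first wrist-camera fit gave 41.5° because it mixed the lid's raised top with its border.

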